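Couple and lock the camlock on the test box

TASK

Pick up the coupling with the two cam arms and push it, mouth down and arms still raised, fully home onto the grooved adaptor on top of its fibreboard box. Then swing its two cam arms down, first one and then the other, until both hang against the side of the coupling, and let go.

Things in the scene. Friction and masses are not known exactly. Their poses are not given: they have to be found in the camera images.
- coupling: Loose aluminium coupling, mouth down, 0.34 kg: round body 56 mm wide, 45 mm high, bore 44 mm, 34 mm deep; black port in its flat top. Origin: centre of the underside, z up. Its two brass cam arms stand out at +y and -y, on pins along x, 35 mm from the axis, 30 mm above the underside, between lugs reaching 41 mm. Flanks at +x and -x are bare. Bystander: a like socket without arms.
- adaptor_seat (a point): Centre of the shoulder (56 mm wide, 100 mm above the table) that the coupling's underside rests on when home; z up. Above it a grooved spigot, 38 mm wide, 30 mm high, nose tapering to 24 mm: 3 mm play all round, any twist. Aluminium, fixed on a fibreboard box 116 mm square, 60 mm high; shoulder's underside at 92 mm. A like box with a thin smooth stub 110 mm high is a bystander.
- cam_a (a joint): Cam arm at the coupling's +y side: brass bar 6 mm thick, 14 mm wide (20 at the tip), reaching 58 mm from its pin. Rad: 0 = straight out, level; negative = raised (starts 0.1 to 0.5 raised, stop -0.7); positive = swung down; 1.57 = closed at its stop, hanging straight down, outer face 38 mm from the bore axis. Stays where left; friction 0.035 N m.
- cam_b (a joint): The same arm at the coupling's -y side, same meaning: 0 = level, negative = raised, 1.57 = closed, hanging straight down.
There are look-alikes about, which are no part of the job. What is shaped like the coupling but red is not meant. What is shaped like the part that bears adaptor_seat but yellow is not meant.

How it is judged:
By the outcome, as a careful person would: the job done as asked, in the order asked, and still so for the second after the job is handed in, with the robot touching nothing.
It also fails if it takes over 54 s, if anything falls off the work surface, if the arm or the gripper's body presses on something with over 40 N, if the wrist force passes 120 N, or if a joint passes its speed limit or range.

ROBOT

A 6-joint arm with a two-finger parallel gripper is mounted at the origin on the work surface. World frame = base frame: x ahead of the robot, y to its left, z up, the work surface at z = 0. Lengths are in mm, angles in rad, forces in N, time in s.
With the tool pointing down it reaches from about 250 to 725 mm from the base axis. Payload 9.7 kg.
Tool frame: the origin (TCP) lies at the very end of the fingers, on their centre line; the grasp point (between the pads) lies 19 mm behind it; z points along the fingers, y is the direction in which the jaws open and shut (so a half turn about z gives the same grasp; the last joint's range is limited). The gripper opens to 85 mm and grips with 20 to 120 N. Pads are 22 mm wide; open, the fingers measure 114 mm over their backs; the gripper's body (76 mm by 85 mm) begins 54 mm behind the grasp point. The pads swing forward as they close: fully open they stand 13 mm farther back than shut.
Start: joints at [1.23, 0.087, 0.176, 1.66, 0, 1.571], TCP at [183.83, 518.366, 231.284] pointing down, gripper open.
Joint ranges: [-3.13, 3.13], [-0.85, 1.81], [-1.15, 1.24], [-2.2, 2.28], [-1.44, 1.52], [-3.14, 3.14]. Speed limits (rad/s): [2.22, 2.22, 2.57, 3.14, 3.14, 3.14].

INTERFACE

Orientations are given as a unit quaternion [w, x, y, z].
In Python, from bench import env, eoat, kin, snapshot, sign_off, finder gives the robot as it stands. Calls block until the motion is done:
- env.goto(position, orientation): joint-space move of the TCP to a pose.
- env.move_straight(position, frame=None, v=150, until_force=None): straight line of the TCP; frame=None keeps the orientation; v is the mean speed in mm/s. With until_force (N) it stops when the force on the tool has changed by that much, and returns True; else False.
- env.set_joints(angles): joint-space move.
- eoat.open_jaws() and eoat.grasp(grip_force=None): open the fingers fully, or close them until they stop; grip_force is the grip in N (None keeps the last).
- env.pause(seconds).
- kin.inverse_kinematics(position, orientation): joint angles nearest the present ones, or None.
- snapshot(name): name is "scene" or "top" or "wrist"; returns a dict with "img" (400x640x3 uint8, red, green, blue), "vertical_fov" (degrees; the focal length in pixels is half the picture's height over the tangent of half this angle, whatever the lens; pixels are square), "cx", "cy" (the principal point, pixels), "dist" ([k1, k2, p1, p2, k3] as OpenCV has them; the pictures are not rectified), "R" (3x3) and "t" (3): a world point X has camera coordinates R X + t. Camera axes: x right, y down, z forward; pixel columns grow to the right and rows downward; lengths in mm; the calibration is good to about 2 mm. A picture is of the moment at which its call begins. There is no depth.
A pose or a line that the arm cannot do raises env.MotionError and nothing moves.
- sign_off(): hands the job in, once; it reports no verdict.
Trained networks look in a picture, given as the dict that the camera call returned (one of the last four; its "shot" number tells which), for a name from the list of things; names that differ only in an ending like _2 or _b are one class to them, and where a whole thing is asked for, a point or a joint stands for the part that bears it (a point fixed in the world has none). Each returns a list of dicts, best first, with "confidence" (0 to 1); they miss things now and then, are a little off and sometimes report something else, mostly with a low value. They report only what shows in the picture. A call takes as long as a camera call. They do not tell look-alikes from the thing itself.
- finder.look_for(picture, target): "centre" ([column, row] in pixels, amid what is visible of it).
- finder.cut_out(picture, target): "region" (400x640 bool, what is visible of it) and "centre" ([column, row] in pixels, amid what is visible of it).
- finder.spot_point(picture, target): "centre" ([column, row] in pixels: a listed point, or the origin of a listed thing).
Readings, each from a call of its own:
- env.read_time(): time.
- env.read_joint_positions(): joint angles.
- env.read_joint_vel(): joint speeds.
- env.read_effort(): joint torques, N m.
- env.read_tool_pos(): TCP position.
- env.read_ee_rot(): TCP orientation.
- env.read_ft_force(): force on the tool from outside, world axes, zero at the start.
- env.read_wrist_torque(): the same for the moment, N m.
- env.read_opening(): finger opening in mm.
Only numpy, scipy, OpenCV 4.12 (cv2) and the standard library are available. Lean on these libraries where they do the work, as an engineer would, in place of code of your own. Each camera call takes 0.05 s, during which the arm holds its last target. There are 200 camera calls.

## Working session

There is one attempt and no reset: what is moved stays moved. The work goes in short steps, each a Python script; the robot and the scene stay as the last script left them, time stands still between calls to the robot, and variables do not carry over. Pictures are saved under pics/ and viewed, about 8 in all and at most 12, crops included, and the job is handed in when it is done.

```bash
ls; mkdir -p pics; cat > h.py <<'E'
import numpy as np, cv2
from bench import env, eoat, kin, snapshot, sign_off, finder
def K(s):
    f=200/np.tan(np.radians(s["vertical_fov"])/2); return np.array([[f,0,s["cx"]],[0,f,s["cy"]],[0,0,1.]])
def ray(s,px):
    p=cv2.undistortPoints(np.array([[px]],float),K(s),np.array(s["dist"],float))[0,0]
    R=np.array(s["R"]);t=np.array(s["t"]); return -R.T@t, R.T@np.array([p[0],p[1],1])
def atz(s,px,z):
    o,d=ray(s,px); return o+d*(z-o[2])/d[2]
def proj(s,X):
    return cv2.projectPoints(np.array(X,float).reshape(-1,1,3),cv2.Rodrigues(np.array(s["R"],float))[0],np.array(s["t"],float),K(s),np.array(s["dist"],float))[0][:,0]
def save(s,n,crop=None,k=1):
    im=s["img"][:,:,::-1]
    if crop: a,b,c,d=crop; im=im[b:d,a:c]
    cv2.imwrite("pics/"+n,cv2.resize(im,None,fx=k,fy=k,interpolation=cv2.INTER_CUBIC))
E
python3 - <<'E'
from h import *
for n in ["scene","top"]:
    s=snapshot(n); save(s,n+"0.png")
    print(n,"cam",ray(s,(320,200))[0].round(), s["vertical_fov"])
    for t,z in [("coupling",0),("adaptor_seat",100),("cam_a",30)]:
        for f in (["look_for","spot_point"] if t!="cam_a" else ["spot_point","look_for"]):
            try:
                for r in getattr(finder,f)(s,t): print(t,f,np.round(r["centre"]),round(r["confidence"],2),atz(s,r["centre"],z).round())
            except Exception as e: print(t,f,e)
print(env.read_time())
E
```

```text
pics
scene cam [1306.  231.  619.] 49.08394312765208
coupling look_for [336. 163.] 0.94 [292. -78.   0.]
coupling look_for [249. 170.] 0.64 [ 403. -291.    0.]
coupling look_for [228. 162.] 0.17 [ 384. -367.    0.]
coupling spot_point [248. 179.] 0.91 [ 446. -274.    0.]
coupling spot_point [334. 174.] 0.64 [348. -65.   0.]
adaptor_seat look_for [250. 292.] 0.8 [887. -35. 100.]
adaptor_seat look_for [278. 222.] 0.75 [707. -66. 100.]
adaptor_seat spot_point [243. 266.] 0.81 [837. -73. 100.]
adaptor_seat spot_point [277. 200.] 0.63 [637. -98. 100.]
cam_a spot_point it knows: adaptor_seat, coupling
cam_a look_for [229. 162.] 0.62 [ 427. -337.   30.]
cam_a look_for [307. 157.] 0.61 [ 338. -146.   30.]
cam_a look_for [268. 172.] 0.47 [ 440. -215.   30.]
top cam [455. -20. 879.] 54.51074713721895
coupling look_for [348. 322.] 0.73 [327. -72.   0.]
coupling look_for [463. 264.] 0.7 [ 446. -334.    0.]
coupling look_for [433. 260.] 0.62 [ 457. -265.    0.]
coupling spot_point [349. 316.] 0.77 [338. -74.   0.]
coupling spot_point [428. 261.] 0.65 [ 456. -256.    0.]
adaptor_seat look_for [356. 174.] 0.93 [635. -90. 100.]
adaptor_seat look_for [339.  96.] 0.79 [805. -61. 100.]
adaptor_seat spot_point [338.  84.] 0.82 [835. -60. 100.]
adaptor_seat spot_point [427. 261.] 0.73 [ 455. -227.  100.]
adaptor_seat spot_point [358. 168.] 0.58 [648. -95. 100.]
cam_a spot_point it knows: adaptor_seat, coupling
cam_a look_for [320. 324.] 0.75 [326. -12.  30.]
cam_a look_for [463. 266.] 0.66 [ 443. -323.   30.]
cam_a look_for [378. 317.] 0.53 [ 341. -133.   30.]
cam_a look_for [407. 258.] 0.5 [ 464. -201.   30.]
0.6
```

View pics/scene0.png

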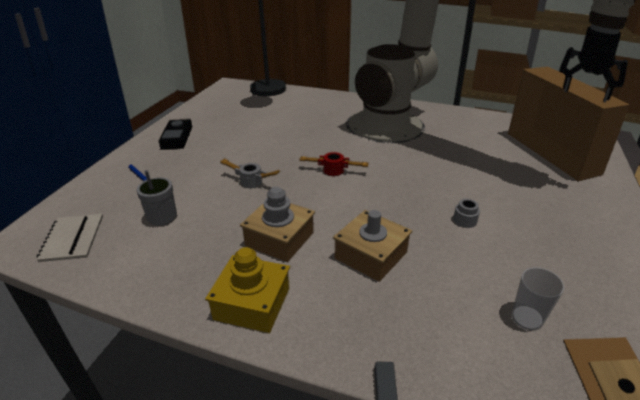

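View pics/top0.png

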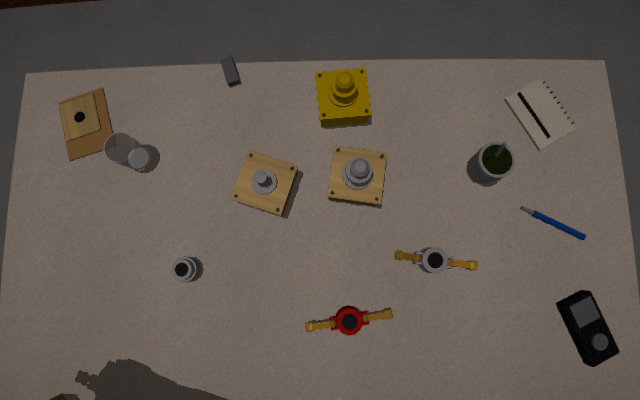

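Both pictures show the same candidates. Pixels below are in the top view.
- **Coupling:** grey with two brass arms at (433,260), which matches the description. The red one at (348,321) is the look-alike, and the grey armless socket is at (185,269).
- **Adaptor:** fibreboard box with the thick grooved spigot at (358,172), which matches. The yellow one is at (343,97), and the thin smooth stub is at (264,182).

I'll take a closer look at both with the wrist camera.

```bash
cat >> h.py <<'E'
from scipy.spatial.transform import Rotation as Ro
def quat(xaxis_ang, tilt_dir=None, tilt=0.):
    """tool down, tool x at xaxis_ang in world; tip then leaned by tilt toward tilt_dir (xy)"""
    c,s=np.cos(xaxis_ang),np.sin(xaxis_ang)
    R=Ro.from_matrix(np.array([[c,s,0],[s,-c,0],[0,0,-1.]]))
    if tilt:
        d=np.array([*tilt_dir,0.]);d/=np.linalg.norm(d)
        R=Ro.from_rotvec(np.cross([0,0,-1.],d)*tilt)*R
    q=R.as_quat(); return [q[3],q[0],q[1],q[2]]
E
python3 - <<'E'
from h import *
print("rot",env.read_ee_rot())
s=snapshot("top")
a,b=atz(s,(400,256),45),atz(s,(475,266),45); print(a,b,atz(s,(434,260),45))
ang=np.arctan2(*(a-b)[1::-1]); print("cam dir",ang)
save(s,"top_crop.png",(380,220,500,300),3)
c=np.array([452,-252.])
for off in [0,-np.pi]:
    q=quat(ang+off)   # tool x along cam dir, jaw y along coupling x
    j=kin.inverse_kinematics([*c,230],q); print(off,j)
q=quat(np.pi/2*0+ang-np.pi) if False else quat(ang)
js=[(abs(kin.inverse_kinematics([*c,230],quat(ang+o))[5]),o) for o in (0,-np.pi) if kin.inverse_kinematics([*c,230],quat(ang+o)) is not None]
o=min(js)[1]; env.goto([*c,230],quat(ang+o))
s=snapshot("wrist"); save(s,"w1.png"); print("cam",ray(s,(320,200)),o)
for f in ["look_for","spot_point"]:
    for r in getattr(finder,f)(s,"coupling"): print(f,np.round(r["centre"]),r["confidence"],atz(s,r["centre"],0 if f[0]=="s" else 30).round(1))
for r in finder.look_for(s,"cam_a"): print("cam",np.round(r["centre"]),r["confidence"],atz(s,r["centre"],40).round(1))
print(env.read_time())
E
```

```text
rot [ 1.86574884e-05  1.69571168e-01  9.85517944e-01 -5.58177971e-06]
[ 467.27121737 -183.59020239   45.        ] [ 442.51617069 -343.5408952    45.        ] [ 457.28455078 -255.91246987   45.        ]
cam dir 1.4172478257945438
0 [-0.5086      0.00836863  0.09181223  1.65423992  0.          1.21574482]
-3.141592653589793 [-0.5086      0.00836863  0.09181223  1.65423992  0.         -1.92584783]
cam (array([ 463.09759544, -181.70673324,  372.89773391]), array([-0.032996  , -0.26869549, -0.96277163])) 0
look_for [176.  30.] 0.71 [341.1 -89.5  30. ]
look_for [324. 181.] 0.63 [ 459.1 -257.1   30. ]
spot_point [177.  20.] 0.82 [333.2 -72.7   0. ]
cam [324. 245.] 0.91 [ 448.6 -325.4   40. ]
cam [187.  79.] 0.76 [ 344.2 -136.1   40. ]
cam [322. 122.] 0.71 [ 465.6 -196.    40. ]
3.7167
```

View pics/w1.png

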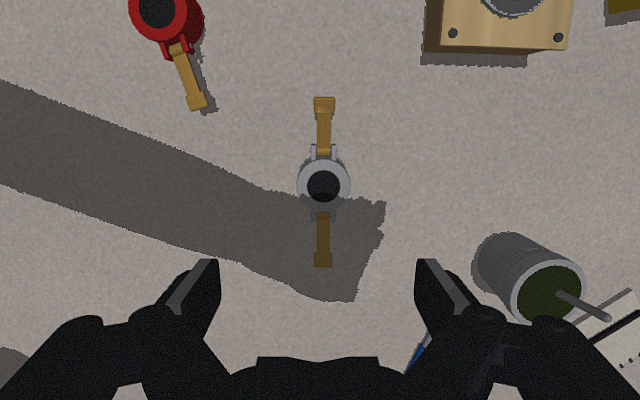

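The wrist view confirms the choice: grey body with port at (323,186) and brass arms up and down to (324,104) and (323,260). The red look-alike is at (165,15). Next I'll view the adaptor from above, then grasp.

```bash
python3 - <<'E'
from h import *
s=snapshot("wrist"); A=1.417
p=atz(s,(323,186),45); print("coupling",p); t1,t2=atz(s,(324,104),48),atz(s,(323,260),48); d=t1-t2; ang=np.arctan2(d[1],d[0]); print("ang",ang,t1,t2)
env.goto([640,-120,260],quat(A))
w=snapshot("wrist"); save(w,"w2.png")
for f in ["look_for","spot_point"]:
    for r in getattr(finder,f)(w,"adaptor_seat"): print(f,np.round(r["centre"],1),r["confidence"],atz(w,r["centre"],100).round(1))
top=snapshot("top"); save(top,"t2.png",(310,130,410,220),6)
print(env.read_time())
E
```

```text
coupling [ 456.96610396 -259.25120295   45.        ]
ang 1.4172328871308328 [ 469.67086242 -180.05404664   48.        ] [ 444.98286614 -339.55573966   48.        ]
look_for [316.5 149.2] 0.75 [643.8 -87.5 100. ]
look_for [492.4 101.5] 0.64 [805. -69. 100.]
spot_point [521.7  99.8] 0.88 [831.7 -71.1 100. ]
spot_point [319.1 160.8] 0.8 [644.6 -98.3 100. ]
4.8917
```

View pics/w2.png

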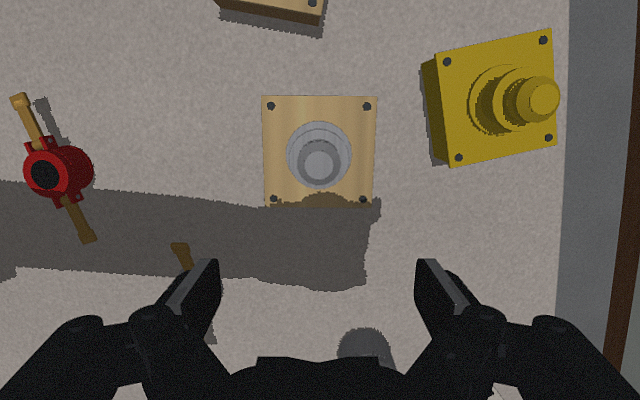

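The wrist view shows the adaptor: shoulder disc centred near (319,154.5), nose near (319,162), box screws around it. The yellow one sits to the right at (500,100). Next I'll fuse these estimates and grasp the coupling.

```bash
python3 - <<'E'
from h import *
w=snapshot("wrist")
print("sh",atz(w,(319,154.5),100),"nose",atz(w,(319,163),130))
print("box",np.mean([atz(w,p,60) for p in [(271,105),(367,106),(362.5,199),(273.5,199)]],0))
A=1.417; c=np.array([457,-259.])
# offset calibration check: fingers aimed by tool pose
env.goto([*c,140],quat(A)); 
s=snapshot("wrist"); 
for r in finder.cut_out(s,"coupling")[:1]: print(r["confidence"],r["centre"],atz(s,r["centre"],30))
save(s,"w3.png")
env.move_straight([*c,60]); print(env.move_straight([*c,7],v=80,until_force=8), env.read_tool_pos())
eoat.grasp(50); print(env.read_opening(),env.read_ft_force())
env.move_straight([*c,180]); env.pause(.2); print(env.read_opening(),env.read_ft_force(),env.read_time())
s=snapshot("wrist"); save(s,"w4.png")
E
```

```text
sh [645.34866078 -93.25024265 100.        ] nose [644.73580673 -96.11338415 130.        ]
box [644.29432821 -98.08428257  60.        ]
0.78 [127.1, 30.1] [ 343.51280542 -115.07139677   30.        ]
False [ 457.17541305 -259.11005704    7.26418324]
54.86504364264263 [-1.25648843  1.76139167  7.03891286]
54.65700770799162 [ 0.61782973 -0.20470949 -3.45932405] 9.45
```

View pics/w4.png

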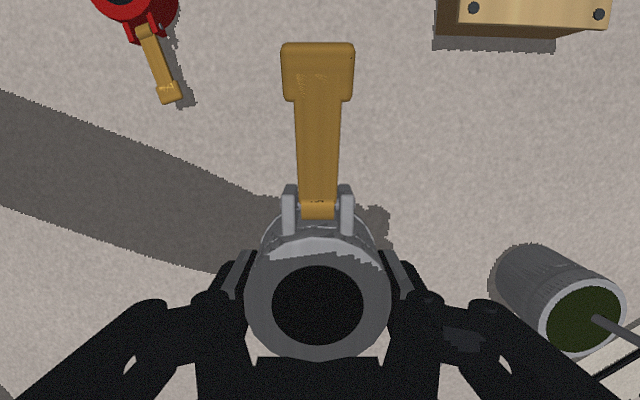

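The coupling is held by its flanks with the arm up at (318,70), and the port is centred at (318,306). I'll check the top-view crop of the adaptor to pin down its y.

View pics/t2.png

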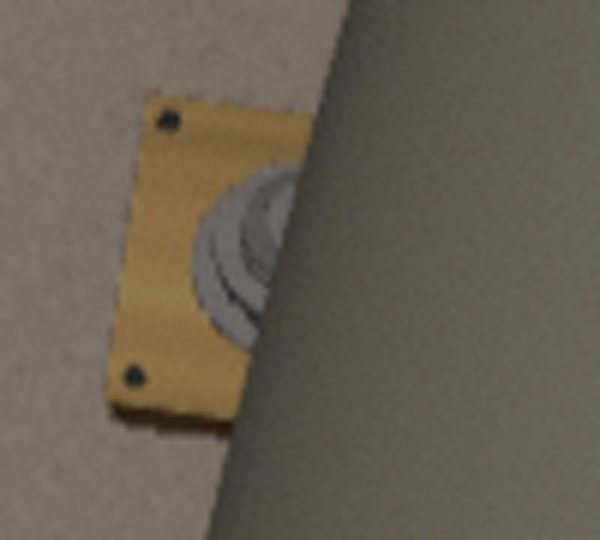

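```bash
python3 - <<'E'
from h import *
w=snapshot("wrist"); p=env.read_tool_pos(); print("port",atz(w,(318,306),p[2]+38),p)
E
```

```text
port [ 457.33131746 -257.99487234  217.65459476] [ 456.86837047 -258.92940812  179.65459476]
```

```bash
python3 - <<'E'
from h import *
s=snapshot("top"); c0=(310,130,410,220)
g=cv2.GaussianBlur(cv2.cvtColor(s["img"],cv2.COLOR_RGB2GRAY).astype(np.float32),(0,0),.8)
m=np.hypot(cv2.Sobel(g,5,1,0),cv2.Sobel(g,5,0,1))
th=np.linspace(0,2*np.pi,120,endpoint=False)
def ring(c,r,z): return np.c_[c[0]+r*np.cos(th),c[1]+r*np.sin(th),np.full(120,z)]
def score(c,parts):
    return sum(cv2.remap(m,proj(s,ring(c,r,z)).astype(np.float32).reshape(-1,1,2),None,1).mean() for r,z in parts)
for parts in ([(28,100)],[(12,130)],[(28,100),(12,130)]):
    print(parts,sorted([(score((x,y),parts).round(1),x,y) for x in np.arange(632,658,1.) for y in np.arange(-108,-84,1.)])[::-1][:3])
im=cv2.resize(s["img"][c0[1]:c0[3],c0[0]:c0[2],::-1],None,fx=6,fy=6,interpolation=2).copy()
for r,z in [(28,100),(12,130)]:
    q=((proj(s,ring((644.8,-96.5),r,z))-[c0[0],c0[1]]+.5)*6).astype(int)
    for a in q: cv2.circle(im,tuple(int(v) for v in a),1,(0,0,255),-1)
cv2.imwrite("pics/t3.png",im)
E
```

```text
[(28, 100)] [(np.float32(81.8), np.float64(637.0), np.float64(-98.0)), (np.float32(80.0), np.float64(637.0), np.float64(-97.0)), (np.float32(79.4), np.float64(638.0), np.float64(-98.0))]
[(12, 130)] [(np.float32(63.3), np.float64(632.0), np.float64(-101.0)), (np.float32(63.3), np.float64(632.0), np.float64(-102.0)), (np.float32(62.4), np.float64(644.0), np.float64(-96.0))]
[(28, 100), (12, 130)] [(np.float32(122.6), np.float64(637.0), np.float64(-97.0)), (np.float32(122.2), np.float64(637.0), np.float64(-98.0)), (np.float32(121.6), np.float64(644.0), np.float64(-95.0))]
```

View pics/t3.png

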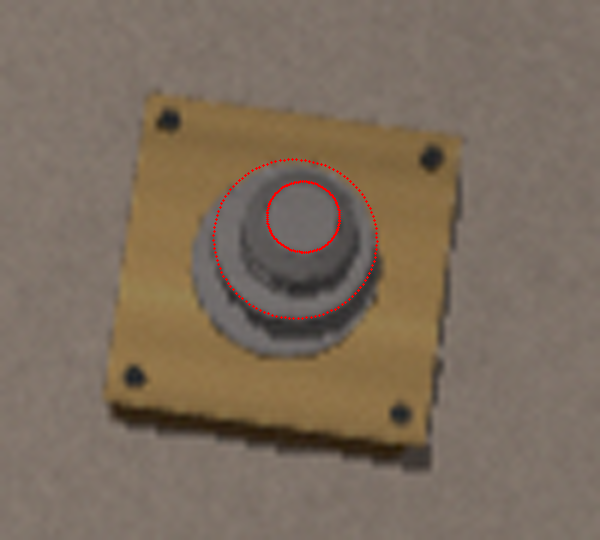

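The nose overlay at (644.8,-96.5) matches the nose rim and the shoulder's top edge, agreeing with the wrist view. Insert now.

```bash
python3 - <<'E'
from h import *
A=1.417; c=[644.6,-97.2]
env.goto([*c,185],quat(A)); env.pause(.3); f0=env.read_ft_force(); print(f0)
env.move_straight([*c,150])
for z,F in [(120,12),(101,25)]:
    hit=env.move_straight([*c,z],v=35,until_force=F); print(z,hit,env.read_tool_pos(),env.read_ft_force(),env.read_wrist_torque())
    if hit and env.read_tool_pos()[2]>112: break
print(env.read_opening(),env.read_time())
s=snapshot("scene"); save(s,"s5.png",(210,150,350,270),5)
s=snapshot("wrist"); save(s,"w5.png")
E
```

```text
[-0.06380165 -0.2137878  -4.89809445]
120 False [644.72489552 -97.20820081 120.29694352] [ 0.83552377 -1.14739435 -4.18425492] [ 0.02375522  0.01992063 -0.00563559]
101 True [644.86249725 -97.20901181 106.81586717] [-0.41038751 -0.58524722  4.10581567] [-0.01587465 -0.09037721 -0.05638794]
54.46141974735273 12.7083
```

View pics/s5.png

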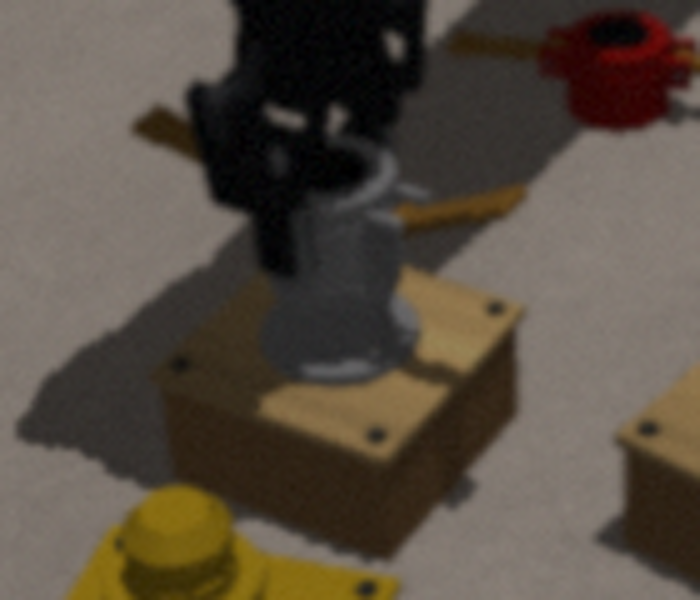

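The scene crop shows the coupling flush on the shoulder (around (340,330)), with both arms still raised. TCP z of 106.8 matches home. I'll press once more, release and swing the first cam.

```bash
cat > cam.py <<'E'
from h import *
A=1.417; C=np.array([644.7,-96.9]); u=np.array([np.cos(A),np.sin(A)]); T=np.radians(20)
def pos(sg,r,z): return [*(C+sg*r*u),z]
def swing(sg):
    q=quat(A,-sg*u,T)
    for r,z in [(72,195),(70,81),(47,81)]: print("ik",kin.inverse_kinematics(pos(sg,r,z),q) is not None)
    env.goto(pos(sg,72,195),q); env.pause(.2)
    print("down",env.move_straight(pos(sg,70,81),v=60,until_force=15),env.read_tool_pos(),env.read_ft_force())
    if env.read_tool_pos()[2]>85: return
    print("in",env.move_straight(pos(sg,43,81),v=25,until_force=12),env.read_ft_force())
    p=env.read_tool_pos(); print("r",(np.array(p[:2])-C)@u*sg,p)
    env.move_straight(pos(sg,75,81),v=80); env.move_straight(pos(sg,78,195),v=150)
    print(env.read_time())
E
python3 - <<'E'
from cam import *
p=env.read_tool_pos()
print("press",env.move_straight([p[0],p[1],101],v=20,until_force=28),env.read_tool_pos())
eoat.open_jaws(); p=env.read_tool_pos(); env.move_straight([p[0],p[1],215],v=200)
eoat.grasp(20); print(env.read_opening(),env.read_time())
swing(1)
s=snapshot("wrist"); save(s,"w6.png"); s=snapshot("scene"); save(s,"s6.png",(210,150,350,270),5)
E
```

```text
press True [644.8814509  -97.19084788 106.82153787]
0.07713991811927762 14.9083
ik True
ik True
ik True
down False [655.52235071 -27.76112487  81.25913779] [0.19459584 0.85448668 0.07798497]
in False [ 1.75537204  6.96860017 -1.91744092]
r 44.16280533740844 [651.67865658 -53.29153376  80.87540256]
20.2833
```

View pics/s6.png

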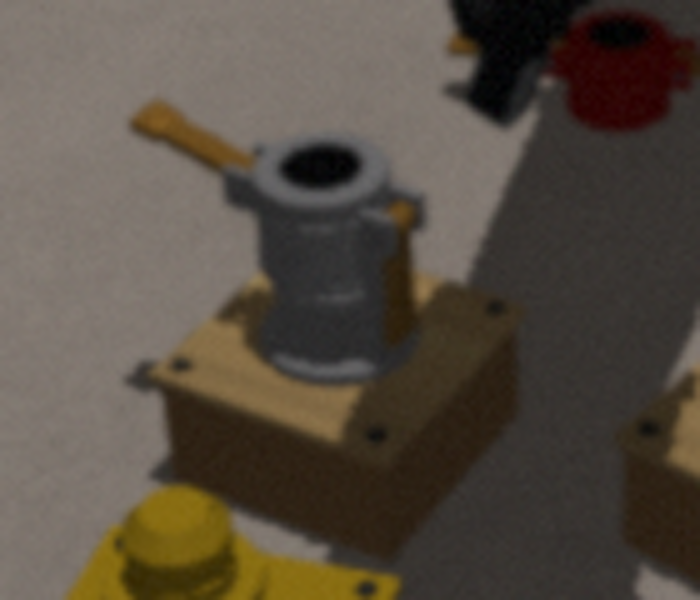

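The near arm now hangs at (400,270) and the far one is still raised at (150,120). On to the second arm.

```bash
sed -i 's/pos(sg,43,81),v=25/pos(sg,40,81),v=25/' cam.py; python3 - <<'E'
from cam import *
swing(-1)
s=snapshot("wrist"); save(s,"w7.png"); s=snapshot("top"); save(s,"t7.png")
s=snapshot("scene"); a=s["img"][150:270,210:350,::-1]
w=cv2.imread("pics/w7.png"); cv2.imwrite("pics/c7.png",np.hstack([cv2.resize(a,(467,400),interpolation=2),cv2.resize(w[:,160:480],(320,400))]))
E
```

```text
ik True
ik True
ik True
down False [ 634.06139159 -166.07545151   81.21133377] [-0.45212428  0.929455    0.35619247]
in False [-1.33426837 -9.73487799 -3.07746905]
r 41.703954772313814 [ 638.18332197 -138.09186247   80.42481515]
26.2167
```

View pics/c7.png

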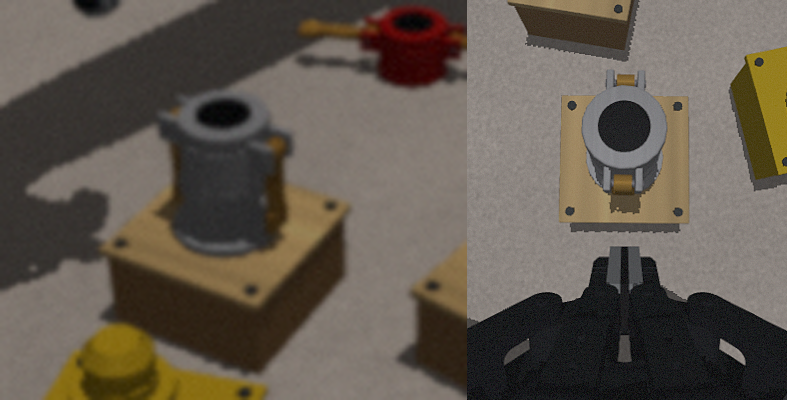

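Both arms hang in the scene crop ((275,180) and (180,160)), and the wrist view shows them edge-on at (624,183) and (625,80). One quantitative check before handing in: overlay the predicted closed-arm outlines.

```bash
python3 - <<'E'
from cam import *
env.move_straight(pos(-1,100,260),v=250)
s=snapshot("scene"); c0=(235,165,325,245); k=8
im=cv2.resize(s["img"][c0[1]:c0[3],c0[0]:c0[2],::-1],None,fx=k,fy=k,interpolation=2).copy()
im=cv2.convertScaleAbs(im,alpha=1.5)
v=np.array([-u[1],u[0]])
for sg in (1,-1):
  for th,col in ((1.57,(0,255,0)),(1.35,(0,0,255))):
    P=[]
    for L,w in ((0,7),(58,10),(58,-10),(0,-7)):
        r=35+L*np.cos(th)+3*np.sin(th); z=130-L*np.sin(th)+3*np.cos(th); P.append([*(C+sg*r*u+w*v),z])
    q=((proj(s,P)-[c0[0],c0[1]]+.5)*k).astype(np.int32); cv2.polylines(im,[q.reshape(-1,1,2)],True,col,1)
q=((proj(s,[[*(C+28*np.array([np.cos(t),np.sin(t)])),145] for t in np.linspace(0,6.28,60)])-[c0[0],c0[1]]+.5)*k).astype(np.int32); cv2.polylines(im,[q.reshape(-1,1,2)],True,(255,255,0),1)
cv2.imwrite("pics/c8.png",im[:600]); print(env.read_time(),env.read_ft_force())
E
```

```text
26.8417 [-0.39299927 -0.61496307 -0.1377454 ]
```

View pics/c8.png

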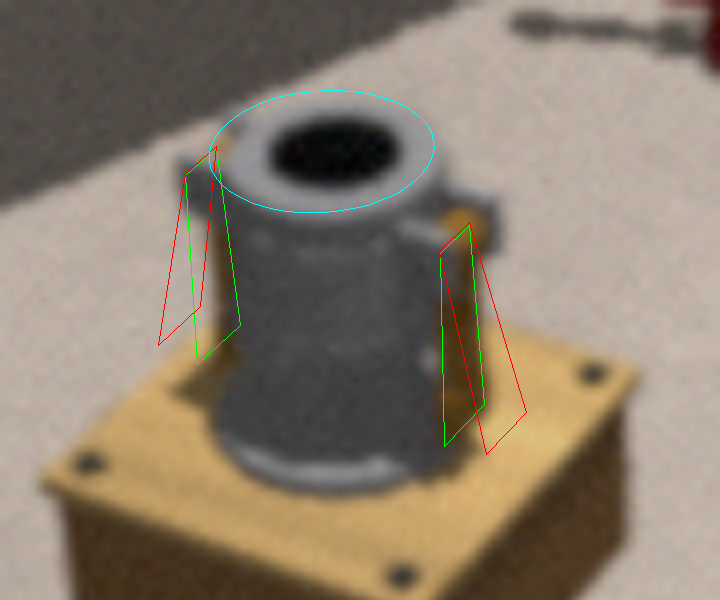

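The arms run parallel to the green (closed) outlines. The whole coupling sits a couple of mm toward +y, within its play and the calibration error, and it isn't raised. Handing in.

```bash
python3 -c "
from h import *
print(sign_off(), env.read_time())"
```

```text
the job is handed in; nothing more can be done
the job is handed in; nothing more can be done
```

I fitted the grey coupling onto the grooved adaptor, swung both cam arms down and handed the job in after about 27 of the 54 s. No verdict was reported.

- **Seating:** I carried the coupling by its bare flanks and pushed it down, arms still raised, until it stopped at TCP z of 106.8 mm, against about 107 expected. A second press of 28 N did not move it.
- **Cam arms:** I swung the +y arm first, then the −y arm. Each was pushed in until it resisted with about 7 N and 10 N, far above the arm's own friction of roughly 1 N. I took that as the stop.
- **Last picture:** both arms hang parallel to the predicted closed outlines, and the robot is clear of everything.

**Disagreements:**
- Neither inward push reached its 12 N force threshold; both simply ran to their set end point.
- The fingers went about 4 to 7 mm further in than I had calculated. I put this down to the coupling's play and to the fingers being narrower than I assumed.
- The coupling sits about 2 mm off my estimated centre, which is within its 3 mm play and the calibration error.

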